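# Lock a camera into the lever clamp of its stand

## Task

Mount the camera on the low stand. Flip the clamp's lever fully open, set the camera's plate down flat in the middle of the clamp with the lens pointing away from the lever, and flip the lever fully shut; then take hold of the camera again, tug it gently upwards, a little harder than its own weight, to feel that the jaws hold it, and let go. Do not drop the camera or wrench at it, and leave the other gear where it is.

Things in the scene. Friction and masses are not known exactly. Their poses are not given: they have to be found in the camera images.
- camera: Loose black camera, 0.5 to 0.8 kg, standing upright on its grey quick-release plate. Origin: centre of the plate's underside; x forward along the lens, y to the camera's left, z up. Plate 70 mm long (y), 14 high, 40 wide (x), with 45 degree V edges that make it 46 wide at 3 mm height. Body: 118 wide (y), 40 deep (x -20 to 20), z 14 to 92 mm. Centre of mass about x 7, z 50 mm.
- hump_top (a point): Centre of the top of the camera's viewfinder hump, 114 mm above the plate's underside; axes as the camera. The hump rises 22 mm above the rest and is 46 mm wide (y), 40 mm deep (x, flush with the body's front and back), flat upright sides that can be gripped. Two dials, 8 mm high, stand on the body at y = 42 and -42 mm.
- lens_front (a point): Middle of the lens's front, at x = 83, y = 0, z = 52 mm of the camera's frame. The lens is a cylinder of 60 mm diameter, so its upper side is 32 mm below the hump's top. Beside it a hand grip stands out in front of the body to x = 35 mm, at y from -58 to -28 mm.
- clamp_seat (a point): Centre of the flat clamp floor, 60 mm above the table, on a fixed stand with a round base (170 mm diameter, 17 mm high). The origin of a locked camera lies here with the same axes: x points from the lever side to the front jaw (the lens goes to +x), y along the jaws, z up. The floor and the block under it are 64 mm long (y) and reach from x -46 to 34 mm.
- clamp_mouth (a point): Point on the clamp floor 4.8 mm behind clamp_seat (towards its -x), axes as clamp_seat: the middle of the 50 mm wide mouth between the jaws' lips when the lever is open. Here the 46 mm plate can be lowered straight down; the lips' sloped tops guide it. The closing jaw then pushes the camera forward onto clamp_seat.
- front_jaw: The clamp's fixed jaw, on the side away from the lever; origin at clamp_seat. A grey rail 60 mm long (y), 9.5 mm high, outer face at x = 34 mm, with a 45 degree lip that leans over the plate's V edge and so holds the plate down.
- clamp_floor: The clamp's flat floor between the jaws, a dark pad 62 mm long (y) that the camera's plate rests on; origin at clamp_seat, in its upper face.
- rear_jaw: The clamp's moving jaw on the lever's side, the mirror image of the front jaw, driven by the lever's cam. Origin at clamp_seat when locked, 9.5 mm behind it (towards -x) when open. Locked, the plate has about 0.3 mm of play before the lips hold it.
- clamp_lever (a joint): Angle of the aluminium lever about its upright axis, rad: 0 shut (locked; points to clamp_seat's +y, along the rear jaw), 1.75 open (sticks out to clamp_seat's -x). Opens counter-clockwise seen from above. A spring holds it at either end: it takes about 6 N at the pad to leave an end, falling to none half way; past about 0.2 rad beyond half way it runs on to the other end by itself.
- lever_pivot (a point): The lever's upright axis, at x = -56, y = -22 mm in clamp_seat's frame, 66.5 mm above the table (half the lever's height); axes as clamp_seat. Hub of 24 mm diameter; the lever between hub and pad is 10 mm thick and 11 mm high.
- lever_pad (a point): Centre of the lever's finger pad, 80 mm from lever_pivot. The pad is 12 mm thick (its x), 32 mm long (its y, outwards along the lever) and 18 mm high (57.5 to 75.5 mm above the table). Shut, it lies past the jaws' end at x = -56, y = 58 mm of clamp_seat's frame, free on both sides, with 40 mm of room beneath.
- spare_lens: Bystander: black spare lens standing on end, 72 mm diameter, 98 mm high; origin under its centre. To be left alone.
- flash: Bystander: black flash unit lying flat, about 195 x 76 x 50 mm; origin underneath. To be left alone.
- card_case: Bystander: grey memory-card case, 110 x 75 x 28 mm; origin underneath. To be left alone.
Not all that is in view belongs to the job. There is more than one size of the part that bears clamp_seat; the job needs the smallest.

How it is judged:
By the outcome, as a careful person would: the job done as asked, in the order asked, and still so for the second after the job is handed in, with the robot touching nothing.
It also fails if it takes over 72 s, if anything falls off the work surface, if the arm or the gripper's body presses on something with over 40 N, if the wrist force passes 120 N, or if a joint passes its speed limit or range.

## Robot

A 7-joint arm with a two-finger parallel gripper is mounted at the origin on the work surface. World frame = base frame: x ahead of the robot, y to its left, z up, the work surface at z = 0. Lengths are in m, angles in rad, forces in N, time in s.
With the tool pointing down it reaches from about 0.4 to 0.9 m from the base axis. Payload 5.6 kg.
Tool frame: the origin (TCP) lies midway between the tips of the shut fingers; the grasp point (between the pads) lies 19 mm behind it; y points along the fingers, z is the direction in which the jaws open and shut, and the axes are right-handed (so a half turn about y gives the same grasp; the last joint's range is limited). The gripper opens to 92 mm and grips with 3 to 60 N. Pads are 20 mm wide; open, the fingers measure 128 mm over their backs; the gripper's body (75 mm by 189 mm) begins 69 mm behind the grasp point.
Start: joints at [1.27, 0.468, -0.012, 1.603, 0.006, 1.071, -0.056], TCP at [0.166, -0.629, 0.215] pointing down, gripper open.
Joint ranges: [-2.53, 2.53], [-0.31, 2.02], [-1.57, 1.55], [0.28, 2.44], [-1.29, 4.43], [0.15, 1.84], [-2.92, 2.92]. Speed limits (rad/s): [2.57, 2.57, 3.14, 3.14, 3.14, 3.14, 3.14].

## Interface

Orientations are given as a 3x3 rotation matrix whose columns are the frame's x, y, z axes.
In Python, from station import env, effector, solver, viewer, workorder, search_frame, tip_of gives the robot as it stands. Calls block until the motion is done:
- env.reach(position, orientation): joint-space move of the TCP to a pose.
- env.movel(position, frame=None, rate=0.15): straight line of the TCP; frame=None keeps the orientation; rate is the mean speed in m/s.
- env.goto_joints(angles): joint-space move.
- effector.release() and effector.grasp(squeeze=None): open the fingers fully, or close them until they stop; squeeze is the grip in N (None keeps the last).
- env.pause(seconds).
- solver.inverse_kinematics(position, orientation): joint angles nearest the present ones, or None.
- env.sense(): the state.
- viewer.read_camera(name): name is "scene" or "side" or "wrist"; returns (picture, depth): 420x560x3 uint8, red, green, blue; 420x560 float32, m along the optical axis (not along the pixel's ray), 0 where there is no reading.
- viewer.camera_info(name): a dict with "intrinsics" (3x3 intrinsics, pixels), "dist_coeffs" ([k1, k2, p1, p2, k3] as OpenCV has them; the pictures are not rectified), "eye" and "rotation" of the camera in the world; the wrist camera has in their place "T_tool_cam" (4x4, takes a point from camera to tool coordinates, whose origin is the TCP and whose axes are the tool frame's). Camera axes: x right, y up, looking along -z (the intrinsics and any distortion apply to the point x, -y, -z); pixel columns grow to the right and rows downward; lengths in m; the calibration is good to about 2 mm. A picture is of the moment at which its call begins: read the wrist's pose just before it. camera_info takes no time and is no camera call.
A pose or a line that the arm cannot do raises env.PlanningError and nothing moves.
- workorder.finish_job(): hands the job in, once; it reports no verdict.
Trained networks look in the newest picture that a camera, given by its name, has taken for a name from the list of things; names that differ only in an ending like _2 or _b are one class to them, and where a whole thing is asked for, a point or a joint stands for the part that bears it (a point fixed in the world has none). Each returns a list of dicts, best first, with "score" (0 to 1); they miss things now and then, are a little off and sometimes report something else, mostly with a low value. They report only what shows in the picture. A call takes as long as a camera call. They do not tell look-alikes from the thing itself.
- search_frame(camera, name): "at" ([x, y, z] in m, in world coordinates, good to about 4 mm: the middle of the surface that is visible of it).
- tip_of(camera, name): "at" ([x, y, z] in m, in world coordinates, good to about 4 mm: a listed point, or the origin of a listed thing).
The state is a dict: "t": time; "joint_positions": joint angles; "joint_velocities": joint speeds; "tau": joint torques, N m; "ee_pos": TCP position; "tcp_rot": TCP orientation; "wrist_force": force on the tool from outside, world axes, zero at the start; "moment": the same for the moment, N m; "gripper_width": finger opening in m.
Only numpy, scipy, OpenCV 4.12 (cv2) and the standard library are available. Lean on these libraries where they do the work, as an engineer would, in place of code of your own. Each camera call takes 0.05 s, during which the arm holds its last target. There are 200 camera calls.

## Working session

There is one attempt and no reset: what is moved stays moved. The work goes in short steps, each a Python script; the robot and the scene stay as the last script left them, time stands still between calls to the robot, and variables do not carry over. Pictures are saved under pics/ and viewed, about 8 in all and at most 12, crops included, and the job is handed in when it is done.

```bash
ls; mkdir -p pics; cat > h.py <<'E'
import numpy as np, cv2
from station import env, effector, solver, viewer, workorder, search_frame, tip_of
def shot(cam, fn=None):
    s=env.sense(); p,d=viewer.read_camera(cam)
    if fn: cv2.imwrite(f'pics/{fn}.png', p[:,:,::-1])
    return s,p,d
def pose(cam,s):
    i=viewer.camera_info(cam)
    if 'eye' in i: return np.array(i['rotation']),np.array(i['eye'])
    T=np.array(i['T_tool_cam']); R=np.array(s['tcp_rot'])
    return R@T[:3,:3], R@T[:3,3]+np.array(s['ee_pos'])
def cloud(cam,s,d):
    i=viewer.camera_info(cam);K=np.array(i['intrinsics']);D=np.array(i['dist_coeffs'])
    v,u=np.mgrid[:d.shape[0],:d.shape[1]]
    n=cv2.undistortPoints(np.stack([u,v],-1).reshape(-1,1,2).astype(np.float64),K,D).reshape(*d.shape,2)
    P=np.stack([n[...,0]*d,-n[...,1]*d,-d],-1)
    R,t=pose(cam,s); P=P@R.T+t; P[d<=0]=np.nan
    return P
def st():
    s=env.sense(); print('t',round(s['t'],2),'p',np.round(s['ee_pos'],4),'F',np.round(s['wrist_force'],2),'w',round(s['gripper_width'],4))
    return s
def rot(a):  # tool down, x? z (jaw) along angle a in xy
    y=np.array([0,0,-1.]); z=np.array([np.cos(a),np.sin(a),0]); x=np.cross(y,z)
    return np.stack([x,y,z],1)
E
cat > a.py <<'E'
from h import *
s=st(); print(np.round(s['tcp_rot'],3))
for c in ['scene','side']:
    shot(c,c)
    i=viewer.camera_info(c); print(c,np.round(i['eye'],3),np.round(i['rotation'],2).tolist())
    for n in ['camera','hump_top','lens_front','clamp_seat','lever_pivot','lever_pad','spare_lens','flash','card_case']:
        print(n,[(np.round(r['at'],3).tolist(),round(r['score'],2)) for r in tip_of(c,n)[:4]])
print(viewer.camera_info('wrist')['T_tool_cam'])
a,b=cv2.imread('pics/scene.png'),cv2.imread('pics/side.png')
E
python3 a.py
```

```text
pics
t 0.0 p [ 0.1655 -0.628   0.2137] F [-0.19 -0.06 -0.25] w 0.0919
[[-0.967 -0.001  0.255]
 [-0.255  0.002 -0.967]
 [ 0.    -1.    -0.002]]
scene [1.053 0.026 0.867] [[0.12, -0.8, 0.58], [0.99, 0.09, -0.08], [0.01, 0.59, 0.81]]
camera [([0.433, 0.276, -0.0], 0.6), ([0.587, 0.035, 0.059], 0.38)]
hump_top [([0.438, 0.279, 0.112], 0.77), ([0.435, 0.277, -0.001], 0.53)]
lens_front [([0.516, 0.252, 0.051], 0.59)]
clamp_seat [([0.543, 0.481, 0.081], 0.81), ([0.578, 0.037, 0.064], 0.76), ([0.269, -0.22, 0.08], 0.63)]
lever_pivot [([0.194, -0.238, 0.09], 0.94), ([0.477, 0.442, 0.088], 0.71), ([0.533, 0.009, 0.063], 0.65)]
lever_pad [([0.203, -0.136, 0.087], 0.75), ([0.461, 0.547, 0.087], 0.71), ([0.522, 0.088, 0.069], 0.65), ([0.535, 0.007, 0.065], 0.35)]
spare_lens [([0.507, -0.288, -0.0], 0.65)]
flash [([0.74, 0.215, 0.001], 0.78), ([0.437, 0.278, 0.113], 0.38)]
card_case [([0.706, -0.197, -0.004], 0.9), ([0.514, 0.25, 0.053], 0.74)]
side [0.432 0.843 0.743] [[-1.0, 0.06, -0.05], [-0.08, -0.63, 0.77], [0.02, 0.77, 0.63]]
camera [([0.438, 0.277, 0.003], 0.64)]
hump_top [([0.443, 0.281, 0.119], 0.65)]
lens_front [([0.515, 0.252, 0.058], 0.58)]
clamp_seat [([0.588, 0.037, 0.061], 0.72), ([0.271, -0.213, 0.078], 0.6), ([0.546, 0.485, 0.08], 0.6)]
lever_pivot [([0.525, 0.011, 0.066], 0.97), ([0.193, -0.242, 0.086], 0.88), ([0.478, 0.44, 0.088], 0.61)]
lever_pad [([0.206, -0.137, 0.084], 0.79), ([0.525, 0.085, 0.065], 0.52)]
spare_lens [([0.503, -0.29, -0.001], 0.75)]
flash [([0.737, 0.21, 0.004], 0.78), ([0.581, 0.034, 0.058], 0.58), ([0.444, 0.283, 0.117], 0.4), ([0.582, 0.038, 0.062], 0.29)]
card_case [([0.708, -0.2, -0.001], 0.98)]
[[ 1.70971096e-04 -9.71241522e-01 -2.38096361e-01 -6.82288859e-02]
 [-4.18120618e-04  2.38096274e-01 -9.71241468e-01 -1.70173152e-01]
 [ 9.99999898e-01  2.65607216e-04 -3.65388525e-04 -4.72529427e-04]
 [ 0.00000000e+00  0.00000000e+00  0.00000000e+00  1.00000000e+00]]
```

View pics/scene.png

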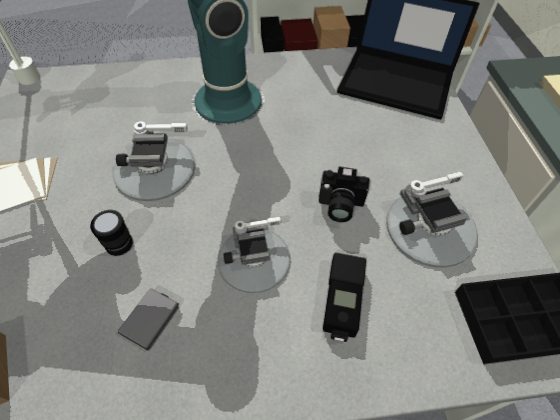

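View pics/side.png

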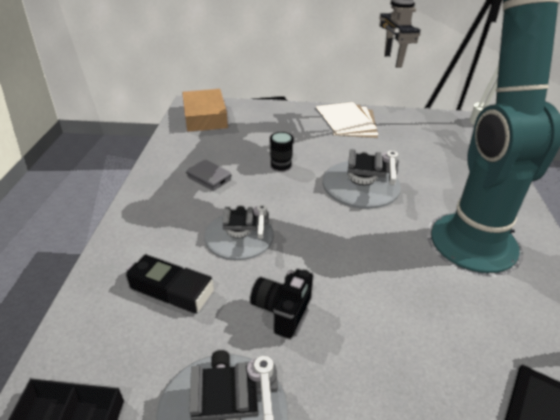

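The scene shows three stands. The smallest is in the middle, with its clamp at about (250,248) px, its lever shut towards +y and a dark knob on its -y side. The camera is at (345,193) with its lens facing the scene camera. The side view agrees. Next I go above the small clamp for a close look.

```bash
cat > b.py <<'E'
from h import *
R=rot(-np.pi/2+0.08)
env.reach([0.572,0.04,0.215],R); s,p,d=shot('wrist','w1'); st()
for n in ['clamp_seat','lever_pivot','lever_pad','clamp_mouth','front_jaw','rear_jaw']:
    print(n,[(np.round(r['at'],4).tolist(),round(r['score'],2)) for r in tip_of('wrist',n)[:3]])
print(np.round(s['joint_positions'],2))
P=cloud('wrist',s,d); np.save('w1.npy',P)
# lever top: heights 0.070-0.08
X=P[...,0];Y=P[...,1];Z=P[...,2]
# top-down height map, 1mm/px
im=np.zeros((240,240),np.uint8)
m=np.isfinite(Z)&(X>.45)&(X<.69)&(Y>-.08)&(Y<.16)
im[((X[m]-.45)*1000).astype(int),((Y[m]+.08)*1000).astype(int)]=np.clip(Z[m]*2500,0,255)
cv2.imwrite('pics/w1h.png',np.hstack([cv2.imread('pics/w1.png'),cv2.cvtColor(cv2.copyMakeBorder(im,0,180,0,0,0),cv2.COLOR_GRAY2BGR)]))
E
python3 b.py
```

```text
t 3.81 p [0.5721 0.039  0.2149] F [ 0.15 -0.38 -0.26] w 0.0919
clamp_seat [([0.5835, 0.0334, 0.0595], 0.91)]
lever_pivot [([0.528, 0.0118, 0.0662], 0.88), ([0.5832, 0.0388, 0.0606], 0.48)]
lever_pad [([0.5241, 0.0879, 0.0702], 0.63)]
clamp_mouth [([0.5792, 0.0346, 0.058], 0.79), ([0.5017, -0.2889, -0.0009], 0.74)]
front_jaw []
rear_jaw []
[ 0.38  0.43 -0.65  1.76  0.29  1.05 -1.87]
```

View pics/w1h.png

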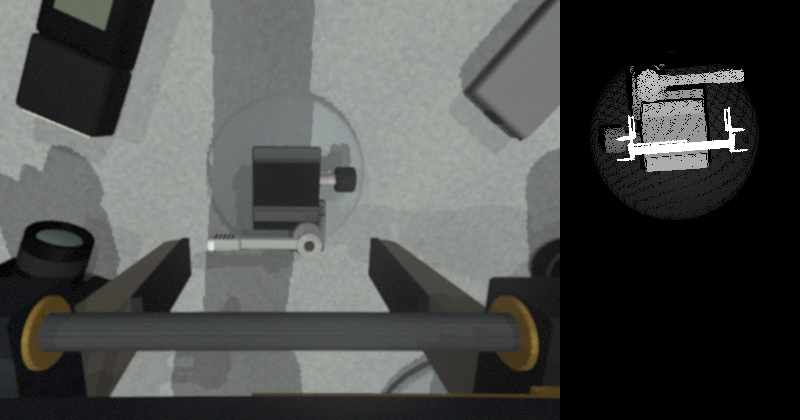

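```bash
python3 - <<'E'
import numpy as np, cv2
P=np.load('w1.npy');X,Y,Z=P[...,0],P[...,1],P[...,2]
def rect(m,t):
    q=np.stack([X[m],Y[m]],1); r=cv2.minAreaRect((q*1000).astype(np.float32)); print(t,m.sum(),np.round(r[0],1),np.round(r[1],1),round(r[2],2),np.round(np.median(Z[m]),4)); return q
lo=cv2.erode((np.isfinite(Z)&(Z>.064)&(Z<.085)).astype(np.uint8),np.ones((3,3)))>0
n,l,s,c=cv2.connectedComponentsWithStats(lo.astype(np.uint8))
for i in range(1,n):
    if s[i,4]>150 : rect(l==i,i)
m=np.isfinite(Z)&(Z>.052)&(Z<.075)&(X>.556)&(X<.64)&(Y>-.0)&(Y<.075)
rect(cv2.morphologyEx(m.astype(np.uint8),cv2.MORPH_OPEN,np.ones((5,5)))>0,'block')
m=lo&(X<.55)&(X>.5)&(Y>-.03)&(Y<.12)
a=m&(Y>.03)
q=np.stack([X[a],Y[a]],1);v,*_=[*np.polyfit(q[:,1],q[:,0],1)],;print('lever line x=',v, 'Yrange',Y[m].min(),Y[m].max())
pad=m&(Y>.07); rect(pad,'pad')
E
```

```text
1 822 [613.3  36.5] [11.9 58.2] 4.29 0.0694
2 2379 [543.5  50.6] [ 45.2 104.6] 0.03 0.0713
3 2003 [496.  255.3] [50.8 46.4] 72.0 0.0785
block 4716 [586.9  34.7] [65.8 64. ] 3.47 0.0607
lever line x= [np.float64(-0.061247324266394974), np.float64(0.5332537347510533)] Yrange -0.001661599279874415 0.1029363925262711
pad 441 [527.3  86.5] [10.9 32.6] 3.32 0.075
```

```bash
cat >> h.py <<'E'
SEAT=np.array([.585,.0345]); YAW=.065
def c2w(x,y,z):
    c,s=np.cos(YAW),np.sin(YAW); return np.array([SEAT[0]+c*x-s*y,SEAT[1]+s*x+c*y,z])
PIV=c2w(-56,-22,0)/1 if False else c2w(-.056,-.022,0)
def lever(th,off,z=.060,r=.082):
    "finger pose beside the lever: off>0 on the opening (+v) side"
    a=YAW+th; u=np.array([-np.sin(a),np.cos(a),0]); v=np.array([-np.cos(a),-np.sin(a),0])
    return PIV+r*u+off*v+[0,0,z], a
E
cat > c.py <<'E'
from h import *
for fl in (-np.pi/2,np.pi/2):
    for th in (0,.6,1.2,1.7):
        for off in(-.016,.016):
            p,a=lever(th,off); q=solver.inverse_kinematics(p,rot(a+fl)); print(round(fl,1),th,off,None if q is None else np.round(q,2))
E
python3 c.py
```

```text
-1.6 0 -0.016 [ 0.21  0.59 -0.56  1.93  0.45  0.75 -2.12]
-1.6 0 0.016 [ 0.22  0.55 -0.57  2.01  0.45  0.71 -2.13]
-1.6 0.6 -0.016 [ 0.31  0.56 -0.67  2.04  0.52  0.72 -1.6 ]
-1.6 0.6 0.016 [ 0.35  0.52 -0.68  2.11  0.51  0.68 -1.57]
-1.6 1.2 -0.016 [ 0.48  0.54 -0.79  2.13  0.6   0.7  -1.03]
-1.6 1.2 0.016 [ 0.55  0.53 -0.79  2.16  0.6   0.69 -0.96]
-1.6 1.7 -0.016 [ 0.64  0.57 -0.89  2.15  0.68  0.73 -0.51]
-1.6 1.7 0.016 [ 0.71  0.58 -0.89  2.14  0.68  0.73 -0.44]
1.6 0 -0.016 [ 0.59  0.9  -1.16  1.91  0.97  1.04  0.63]
1.6 0 0.016 [ 0.61  0.86 -1.16  1.99  0.97  1.    0.6 ]
1.6 0.6 -0.016 [ 0.71  0.99 -1.33  2.02  1.11  1.14  1.09]
1.6 0.6 0.016 [ 0.76  0.95 -1.33  2.09  1.09  1.1   1.11]
1.6 1.2 -0.016 [-1.04  0.67  1.12  2.22 -0.88  0.81 -2.78]
1.6 1.2 0.016 [-0.84  0.52  0.89  2.24 -0.67  0.67 -2.91]
1.6 1.7 -0.016 [-0.27  0.38  0.21  2.21 -0.15  0.56 -2.9 ]
1.6 1.7 0.016 [-0.2   0.39  0.21  2.19 -0.15  0.57 -2.83]
```

```bash
cat > d.py <<'E'
from h import *
F=-np.pi/2
effector.grasp(5)
p,a=lever(0,-.026,z=.12); env.reach(p,rot(a+F)); 
p,a=lever(0,-.026); env.movel(p,rot(a+F)); st()
for th in (0,.3,.6,.9,1.2,1.5):
    p,a=lever(th,-.0155); env.movel(p,rot(a+F),rate=.1); st()
p,a=lever(1.4,-.03); env.movel(p,rot(a+F),rate=.1)
p[2]=.16; env.movel(p); effector.release()
env.reach([0.56,0.04,0.23],rot(-np.pi/2+YAW)); s,pp,d=shot('wrist','w2'); st()
for n in ['clamp_seat','lever_pivot','lever_pad']:
    print(n,[(np.round(r['at'],4).tolist(),round(r['score'],2)) for r in tip_of('wrist',n)[:3]])
np.save('w2.npy',cloud('wrist',s,d))
E
python3 d.py
```

```text
t 6.52 p [0.5524 0.0922 0.0611] F [-0.19 -0.15  0.16] w 0.0005
t 6.78 p [0.5413 0.0917 0.0612] F [-0.12 -0.79 -0.33] w 0.0003
t 7.22 p [0.5181 0.0915 0.0612] F [4.31 0.59 2.58] w 0.0005
t 7.67 p [0.4922 0.0834 0.06  ] F [1.81 3.02 2.02] w 0.0001
t 8.12 p [0.4715 0.0677 0.0595] F [ 0.32 -0.51  0.75] w 0.0006
t 8.57 p [0.4574 0.0484 0.0599] F [0.24 0.73 0.43] w 0.0008
t 9.03 p [0.4492 0.0254 0.0601] F [ 0.25 -0.26  0.38] w 0.0003
t 12.71 p [0.5593 0.04   0.2295] F [-1.2  -0.4   1.56] w 0.0917
clamp_seat [([0.5852, 0.0332, 0.0586], 0.88), ([0.5044, -0.2927, -0.0012], 0.49), ([0.4376, 0.2744, 0.0025], 0.46)]
lever_pivot [([0.5277, 0.0104, 0.0653], 0.76), ([0.5846, 0.0343, 0.0607], 0.48)]
lever_pad [([0.4512, -0.0134, 0.0702], 0.75)]
```

View pics/w2.png

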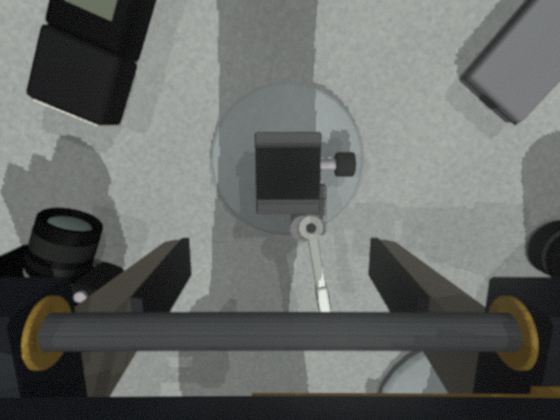

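The lever now sticks out to -x: hub at (310,228), arm running down to (324,312). That is about 1.8 rad, so fully open. Next is the camera.

```bash
cat > e.py <<'E'
from h import *
ok=[]
for k in (0,np.pi):
    R1,R2=rot(-.34+k),rot(YAW+k); m=c2w(-.0048,0,0)
    for p,R in (([.44,.279,.26],R1),([.44,.279,.087],R1),(m+[0,0,.30],R2),(m+[0,0,.147],R2)):
        q=solver.inverse_kinematics(p,R); print(round(k,1),None if q is None else np.round(q,2)); 
k=0
R=rot(-.34+k); t=np.array([.44,.279,.27])
try: env.reach(t-.012*R[:,0],R)
except env.PlanningError as e: print(e); raise SystemExit
s,p,d=shot('wrist','w3'); st()
for n in ['camera','hump_top','lens_front']:
    print(n,[(np.round(r['at'],4).tolist(),round(r['score'],2)) for r in tip_of('wrist',n)[:3]])
P=cloud('wrist',s,d); np.save('w3.npy',P); X,Y,Z=P[...,0],P[...,1],P[...,2]
near=np.hypot(X-.45,Y-.275)<.1
for lo,hi in((.108,.122),(.088,.105),(.06,.085)):
    m=cv2.morphologyEx((near&(Z>lo)&(Z<hi)).astype(np.uint8),cv2.MORPH_OPEN,np.ones((3,3)))>0
    if m.sum()<50: continue
    r=cv2.minAreaRect((np.stack([X[m],Y[m]],1)*1000).astype(np.float32)); print(lo,m.sum(),np.round(r[0],1),np.round(r[1],1),round(r[2],1),np.median(Z[m]))
E
python3 e.py
```

```text
0 [ 0.23  0.41 -1.07  1.82  0.39  1.15 -1.31]
0 [ 0.04  0.61 -0.86  1.97  0.62  0.84 -1.5 ]
0 [ 0.66  0.5  -1.08  1.63  0.46  1.29 -0.43]
0 [ 0.59  0.66 -0.98  1.79  0.63  1.04 -0.57]
3.1 [ 0.35  0.54 -1.3   1.81  0.56  1.23  1.68]
3.1 [ 0.29  0.95 -1.33  1.96  1.04  1.16  1.33]
3.1 [-0.81  0.35  0.89  1.72 -0.29  1.21 -2.92]
3.1 [-0.62  0.49  0.66  1.87 -0.37  0.91 -2.86]
t 13.99 p [0.4452 0.2886 0.2695] F [ 0.01 -0.44  1.1 ] w 0.0918
camera [([0.4385, 0.2742, 0.0034], 0.95)]
hump_top [([0.438, 0.2801, 0.115], 0.66)]
lens_front [([0.5168, 0.2526, 0.0509], 0.56)]
0.108 1934 [439.1 276.7] [46.3 39.6] 71.2 0.11422370402599816
0.088 2361 [438.7 276.7] [116.9  38.2] 70.9 0.09224344655092731
0.06 3215 [483.6 246.3] [87.5 61.7] 70.7 0.0787401177034453
```

View pics/w3.png

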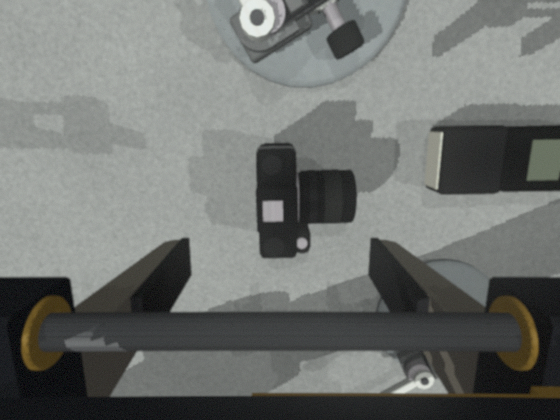

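The wrist view shows the camera with its hump at (273,210) and its lens pointing right, along +x. The hump's depth rectangle measures 46.3 x 39.6 mm at z 114 mm, which matches the sizes given; yaw is -0.33. I'll refine the clamp from w2, then grasp.

```bash
cat > f.py <<'E'
from h import *
P=np.load('w2.npy');X,Y,Z=P[...,0],P[...,1],P[...,2]
def rect(m,t):
    r=cv2.minAreaRect((np.stack([X[m],Y[m]],1)*1000).astype(np.float32)); print(t,m.sum(),np.round(r[0],1),np.round(r[1],1),round(r[2],2),np.round(np.median(Z[m]),4))
inb=(abs(Y-.035)<.05)
op=lambda m:cv2.morphologyEx(m.astype(np.uint8),cv2.MORPH_OPEN,np.ones((3,3)))>0
rect(op(inb&(X>.59)&(X<.65)&(Z>.0655)&(Z<.075)),'front jaw'); rect(op(inb&(X>.57)&(X<.60)&(Z>.055)&(Z<.063)),'floor')
rect(op(inb&(X>.545)&(X<.58)&(Z>.0655)&(Z<.075)),'rear jaw')
rect(op(inb&(X>.545)&(X<.65)&(Z>.05)&(Z<.075)),'all')
# grasp
R=rot(-.330); h=np.array([.4390,.2767,0])
env.movel(h+[0,0,.13],R); env.movel(h+[0,0,.087],R,rate=.08); a=st()
effector.grasp(30); b=st()
env.movel(h+[0,0,.10],R,rate=.06); env.pause(.3); c=st()
env.movel(h+[0,0,.24],R); c=st()
E
python3 f.py
```

```text
front jaw 950 [612.5  36.5] [13.7 59.7] 4.67 0.0694
floor 2022 [585.   34.6] [30.  64.8] 0.05 0.0601
rear jaw 714 [550.6  32.3] [12.4 59.4] 1.5 0.0692
all 5244 [581.3  31. ] [77.2 70.7] 4.11 0.0606
t 15.92 p [0.4389 0.277  0.0869] F [ 0.68  0.25 -0.04] w 0.0922
t 16.75 p [0.4388 0.2768 0.087 ] F [0.16 0.16 0.43] w 0.0397
t 17.42 p [0.4389 0.2766 0.0998] F [ 0.37 -0.24 -7.61] w 0.0397
t 18.5 p [0.4385 0.2761 0.2391] F [-0.79  0.31 -7.27] w 0.0399
```

```bash
sed -i 's/^SEAT=.*/SEAT=np.array([.5852,.0345]); YAW=.068/' h.py
cat > g.py <<'E'
from h import *
R=rot(YAW); m=c2w(-.0048,0,0)
env.movel(m+[0,0,.24],R,rate=.2); env.movel(m+[0,0,.175],R); s,p,d=shot('wrist','w4'); s=st()
shot('side','s2')
P=cloud('wrist',s,d);X,Y,Z=P[...,0],P[...,1],P[...,2]
L=np.stack([(X-m[0])*np.cos(YAW)+(Y-m[1])*np.sin(YAW),-(X-m[0])*np.sin(YAW)+(Y-m[1])*np.cos(YAW)],-1)*1000
z=Z-(s['ee_pos'][2]-.087)
# body top, both sides of hump: plane tilt
for lo,hi,t in((.088,.096,'bodytop'),(.108,.12,'hump')):
    k=cv2.erode(((z>lo)&(z<hi)&(abs(L[...,1])<62)&(abs(L[...,0])<25)).astype(np.uint8),np.ones((3,3)))>0
    if k.sum()<30: print(t,k.sum()); continue
    A=np.c_[L[k],np.ones(k.sum())]; co=np.linalg.lstsq(A,z[k]*1000,rcond=None)[0]
    r=cv2.minAreaRect(L[k].astype(np.float32)); print(t,k.sum(),'tilt x,y',np.round(co,4),np.round(r[0],1),np.round(r[1],1),round(r[2],1))
a,b=cv2.imread('pics/w4.png'),cv2.imread('pics/s2.png')[150:300,150:350]
b=cv2.resize(b,(400,300),interpolation=cv2.INTER_CUBIC); a=cv2.resize(a,(400,300))
cv2.imwrite('pics/w4s2.png',np.hstack([a,b]))
E
python3 g.py
```

```text
t 20.68 p [0.5813 0.0349 0.1762] F [-0.19  0.04 -7.49] w 0.0395
bodytop 4068 tilt x,y [ 5.00000e-04 -3.10000e-03  9.17848e+01] [-1.8  1.2] [115.2  45.1] 89.4
hump 7258 tilt x,y [-1.23000e-02 -2.84000e-02  1.14443e+02] [0.  4.6] [38.5 49. ] 89.9
```

View pics/w4s2.png

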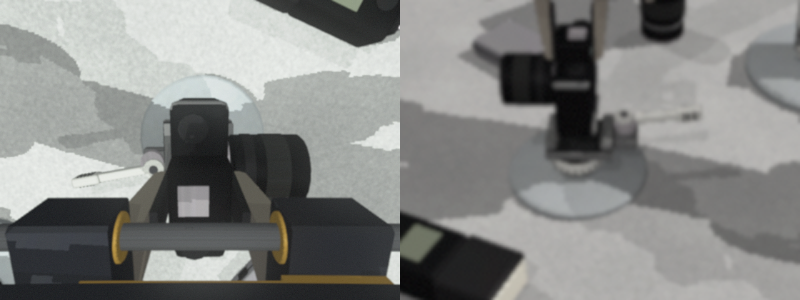

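The camera is level in the grip (tilt below 0.2°), hasn't slipped, and hangs over the mouth with its lens away from the lever. Now I lower it under force watch.

```bash
cat > i.py <<'E'
from h import *
R=rot(YAW); m=c2w(-.0048,0,0)
env.movel(m+[0,0,.158],R,rate=.06); st()
z=.158
while z>.1445:
    z-=.0015; env.movel(m+[0,0,z],R,rate=.03); s=env.sense(); F=s['wrist_force']; print(round(z,4),np.round(s['ee_pos'],4),np.round(F,1),np.round(s['moment'],2))
    if F[2]>-3 or np.hypot(F[0],F[1])>8: break
st()
E
python3 i.py
```

```text
t 21.17 p [0.5801 0.0341 0.1575] F [ 0.58 -0.21 -7.12] w 0.0396
0.1565 [0.5805 0.0342 0.1566] [-0.6  0.4 -6.9] [-0.   -0.09  0.  ]
0.155 [0.5803 0.0341 0.1549] [ 0.8  0.1 -8.6] [ 0.   -0.04  0.08]
0.1535 [0.5803 0.0341 0.1534] [ 0.9  0.2 -7.9] [-0.04 -0.04  0.02]
0.152 [0.5803 0.0341 0.1519] [-1.1  0.6 -8. ] [-0.02 -0.02 -0.03]
0.1505 [0.5803 0.0341 0.1504] [-0.1 -0.3 -8.2] [-0.01 -0.05  0.02]
0.149 [0.5803 0.0342 0.1489] [ 0.4 -0.3 -7.3] [-0.05 -0.02  0.01]
0.1475 [0.5803 0.0341 0.1474] [-0.1 -0.3 -7.3] [-0.05 -0.01  0.04]
0.146 [0.5806 0.0343 0.147 ] [-2.9 -1.3  2.7] [-0.28  0.9   0.01]
t 23.17 p [0.5806 0.0343 0.147 ] F [-2.9  -1.33  2.71] w 0.04
```

```bash
cat > j.py <<'E'
from h import *
F=-np.pi/2; R=rot(YAW); m=c2w(-.0048,0,0)
env.movel(m+[0,0,.1472],R,rate=.03); effector.release(); st()
env.movel(m+[0,0,.27],R); effector.grasp(5)
L=lambda th,off,z=.063: (lambda p,a:(p,rot(a+F)))(*lever(th,off,z,.090))
env.reach(*L(1.75,.032,.20)); 
p,Q=L(1.75,.032); env.movel(p,Q); st()
for th in (1.75,1.45,1.15,.85,.55,.25,0.05):
    p,Q=L(th,.0155); env.movel(p,Q,rate=.1); st()
p,Q=L(0,.0145); env.movel(p,Q,rate=.03); st()
p,Q=L(0,.035); env.movel(p,Q,rate=.1); p[2]=.24; env.movel(p,Q); s=st()
shot('side','s3')
env.reach(c2w(-.03,0,.28),rot(YAW+F)); shot('wrist','w5'); st()
for c in('wrist','side'):
  for n in ['camera','hump_top','lens_front','lever_pivot','lever_pad']:
    print(c,n,[(np.round(r['at'],4).tolist(),round(r['score'],2)) for r in tip_of(c,n)[:2]])
a=cv2.resize(cv2.imread('pics/w5.png'),(400,300)); b=cv2.resize(cv2.imread('pics/s3.png')[150:300,150:350],(400,300),interpolation=cv2.INTER_CUBIC)
cv2.imwrite('pics/w5s3.png',np.hstack([a,b]))
E
python3 j.py
```

```text
t 24.3 p [0.5804 0.0342 0.1472] F [0.72 0.17 0.19] w 0.0918
t 28.38 p [ 0.4521 -0.044   0.0635] F [-0.1   0.23 -0.2 ] w 0.0006
t 28.7 p [ 0.4482 -0.0293  0.0636] F [ 0.66 -2.15  1.38] w 0.0006
t 29.15 p [ 0.4405 -0.003   0.0633] F [ 0.07 -3.71  2.75] w 0.0003
t 29.6 p [0.4407 0.0252 0.0629] F [ 0.24 -2.18  2.11] w 0.0004
t 30.05 p [0.4496 0.0512 0.0628] F [-0.66  0.11 -0.32] w 0.0004
t 30.5 p [0.4655 0.0726 0.0627] F [ 0.39  0.51 -0.1 ] w 0.0004
t 30.95 p [0.4871 0.0887 0.0627] F [-0.89  0.59 -0.24] w 0.0005
t 31.3 p [0.504  0.0957 0.0628] F [-0.35 -0.7  -0.06] w 0.0001
t 31.63 p [0.5077 0.0966 0.0624] F [-5.46 -1.31  2.47] w 0.0006
t 33.33 p [0.4892 0.096  0.2392] F [-1.21  0.81 -0.48] w 0.0002
t 33.91 p [0.5546 0.033  0.2791] F [-0.83 -0.18  0.4 ] w 0.0007
wrist camera [([0.5872, 0.0336, 0.0626], 0.84)]
wrist hump_top [([0.584, 0.0388, 0.1751], 0.62)]
wrist lens_front [([0.6658, 0.039, 0.1135], 0.65)]
wrist lever_pivot [([0.5297, 0.011, 0.0642], 0.71)]
wrist lever_pad [([0.5247, 0.085, 0.072], 0.68)]
side camera [([0.5828, 0.0345, 0.0646], 0.91)]
side hump_top [([0.5867, 0.0372, 0.1797], 0.95)]
side lens_front [([0.6649, 0.0391, 0.1124], 0.6)]
side lever_pivot [([0.527, 0.0101, 0.0672], 0.81), ([0.1921, -0.2413, 0.0849], 0.66)]
side lever_pad [([0.2054, -0.1353, 0.0878], 0.74), ([0.5237, 0.0858, 0.0675], 0.58)]
```

View pics/w5s3.png

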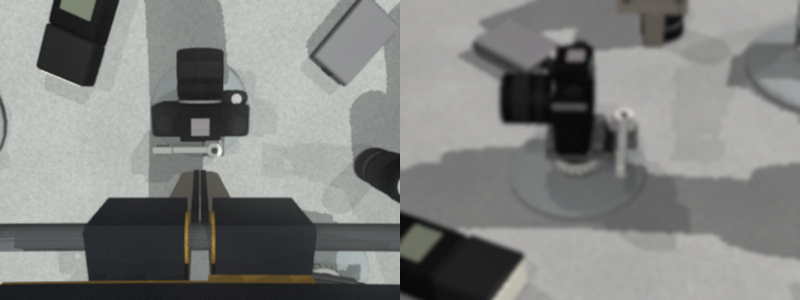

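The lever lies along the rear jaw (shut), and the camera sits on the seat with its lens away from the lever. Now the tug.

```bash
cat > k.py <<'E'
from h import *
s,p,d=shot('wrist'); P=cloud('wrist',s,d);X,Y,Z=P[...,0],P[...,1],P[...,2]
k=cv2.morphologyEx(((Z>.167)&(Z<.182)&(np.hypot(X-SEAT[0],Y-SEAT[1])<.05)).astype(np.uint8),cv2.MORPH_OPEN,np.ones((3,3)))>0
r=cv2.minAreaRect((np.stack([X[k],Y[k]],1)*1000).astype(np.float32)); print(np.round(r[0],1),np.round(r[1],1),round(r[2],1),round(np.median(Z[k]),4))
R=rot(YAW); m=np.r_[np.array(r[0])/1000,0]
if np.linalg.norm(m[:2]-SEAT)>.004: m=np.r_[SEAT,0]
effector.release(); env.reach(m+[0,0,.27],R); env.movel(m+[0,0,.19],R); env.movel(m+[0,0,.148],R,rate=.08); st()
effector.grasp(25); env.pause(.2); a=st(); z0=.148; z=z0; hold=0
while z<z0+.006:
    z+=.0004; env.movel(m+[0,0,z],R,rate=.01); s=env.sense(); F=s['wrist_force']; print(round(z-z0,4),np.round(s['ee_pos'][2],4),np.round(F,1))
    if F[2]<-10.0: hold+=1
    if hold: break
env.pause(.5); st()
E
python3 k.py
```

```text
[585.7  34.2] [39.1 46. ] 3.9 0.1742
t 38.48 p [0.5858 0.0345 0.1479] F [ 0.13  0.2  -0.09] w 0.0918
t 39.51 p [0.5846 0.0341 0.148 ] F [-5.42 -0.83  4.8 ] w 0.0397
0.0004 0.148 [-5.4 -0.8  2.3]
0.0008 0.148 [-5.9 -0.3 -1.8]
0.0012 0.1481 [ -0.5   0.5 -11. ]
t 40.76 p [0.585  0.034  0.1483] F [ -1.78   0.74 -19.04] w 0.0399
```

The jaws hold: the camera moved only 0.3 mm. The pull settled at 19 N, more than intended, so I ease off now and let go.

```bash
cat > l.py <<'E'
from h import *
R=rot(YAW); m=np.array([.5852,.0343,0])
for z in (.1488,.1484,.1481,.1478):
    env.movel(m+[0,0,z],R,rate=.02); s=st()
    if s['wrist_force'][2]>-3: break
effector.release(); st()
env.movel(m+[0,0,.20],R,rate=.1); env.reach(c2w(-.03,0,.28),rot(YAW-np.pi/2)); s,p,d=shot('wrist','w6')
P=cloud('wrist',s,d);X,Y,Z=P[...,0],P[...,1],P[...,2]
k=cv2.morphologyEx(((Z>.167)&(Z<.182)&(np.hypot(X-SEAT[0],Y-SEAT[1])<.05)).astype(np.uint8),cv2.MORPH_OPEN,np.ones((3,3)))>0
r=cv2.minAreaRect((np.stack([X[k],Y[k]],1)*1000).astype(np.float32)); print(np.round(r[0],1),np.round(r[1],1),round(r[2],1),round(np.median(Z[k]),4))
for n in ['camera','lever_pivot','lever_pad']:
    print(n,[(np.round(q['at'],4).tolist(),round(q['score'],2)) for q in tip_of('wrist',n)[:2]])
st()
E
python3 l.py
```

```text
t 41.01 p [0.5849 0.034  0.1483] F [ -0.95   0.15 -18.7 ] w 0.0399
t 41.26 p [0.5849 0.034  0.1483] F [ -2.52  -0.44 -17.24] w 0.0398
t 41.51 p [0.585  0.0341 0.1483] F [ -4.08  -0.66 -14.44] w 0.0399
t 41.76 p [0.585  0.0342 0.1482] F [ -4.81  -1.25 -10.35] w 0.0399
t 42.64 p [0.5852 0.0343 0.1478] F [-0.09 -0.3   0.25] w 0.0918
[586.3  34.2] [38.9 46. ] 3.7 0.1741
camera [([0.5837, 0.032, 0.0622], 0.95), ([0.5007, -0.2891, 0.0006], 0.29)]
lever_pivot [([0.5269, 0.0068, 0.0632], 0.69)]
lever_pad [([0.5233, 0.0851, 0.0715], 0.82)]
t 44.74 p [0.5552 0.0324 0.2795] F [-0.06 -0.23 -0.48] w 0.0917
```

View pics/w6.png

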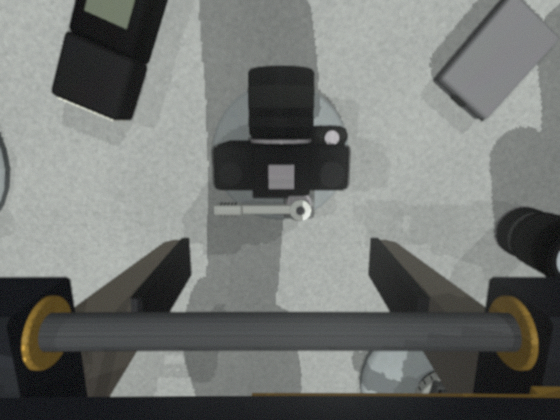

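The camera is at (281,165) with its lens forward. The lever from (300,210) to (215,210) is shut and parallel to the jaws, and the gripper is clear. Handing in.

```bash
python3 -c "
from h import *
workorder.finish_job()"
```

```text
the job is handed in; nothing more can be done
```

The camera is locked on the smallest (middle) stand, with its lens pointing away from the lever, and the job is handed in. It took about 45 s of robot time.

I pushed the lever open (measured about 1.8 rad), gripped the hump and lowered the plate into the mouth. It touched down at floor height, after which I flipped the lever shut. I then gripped the camera again, tugged it upwards and let go.

**Last checks:**
- **Camera position:** the hump centre is within about 1 mm of the seat and its top is 174 mm above the table, as it should be. Its yaw matches the clamp's (3.7° against 3.9°).
- **Lever:** both the picture and the networks show it shut.
- **Other gear:** I touched none of it. The flash, the card case and the part of the spare lens in view looked undisturbed in the last picture; I did not measure them again.

**Not as planned:**
- **Tug too strong:** I stopped it at an 11 N reading, but it settled at about 19 N. That is around 2.5 times the camera's 7.5 N weight, more than "a little harder". The camera rose only about 0.3 mm and held.
- **Let go under load:** I opened the fingers with about 10 N of upward pull still on, not the near-zero I wanted. The camera was in place afterwards.

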